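# Set the specimen slicer six clicks up from its zero stop

### The job

Set the specimen slicer for a 6 mm slice: wind its round dial gently back (clockwise) until it just bears on the zero stop, then turn it forward (anticlockwise) exactly six clicks and leave it resting in that click. Then swing the clamp lever over to its closed end. Leave the small bottle, beaker and forceps beside it where they are.

Things in the scene. Friction and masses are not known exactly. Their poses are not given: they have to be found in the camera images.
- slicer: fixed bench specimen slicer: white box housing, 120 (x) by 210 (y) mm, deck 50 mm above the worktop. Origin: centre of its underside; x to its back, y to its left (dial side), z up
- dial_axis (a point): point on the dial's vertical axis, 27 mm above the deck, half-way up the part to grip; it belongs to the housing and does not turn. Black dial: knurled round grip 42 mm in diameter from 11 to 43 mm above the deck, on a skirt 60 mm in diameter from 2 to 11 mm above it, white index line on top. Starts 3 to 5 clicks forward of zero
- zero_stop: small sprung steel block on the deck in front of the dial, 9x8x8 mm, origin under its centre. A steel tab on the dial's skirt, 33 mm from the axis, meets it 3 degrees back of click zero. It gives 1 mm (1.7 degrees) per 8 N and is strained above 18 N (0.6 N m); 3 N (0.1 N m besides the detent) is firm contact. Let go there, the dial moves forward into click zero
- platen_top (a point): centre of the top of the square 36 mm steel specimen platen in the deck's middle. Flush with the deck (0.5 mm above it) at click zero; each click forward lifts it 1 mm, each click back lowers it 1 mm
- clamp_lever (a joint): clamp lever at the right of the deck, turning about a vertical pivot: 0 = open, pointing to the slicer's front (its -x); grows anticlockwise from above, to its right; 1.2 rad = closed, against its end. Stiff: about 3 N at the post. Starts at 0 to 0.3 rad
- lever_post (a point): upright black post of the clamp lever, 13 mm in diameter, from 5 to 39 mm above the deck; point on its axis 22 mm above the deck, 48 mm from the pivot
- lever_pivot (a point): the clamp lever's pivot axis at deck height
- sample_bottle_mid (a point): small white plastic bottle with a screw cap, 40 mm in diameter, 77 mm tall, standing behind the slicer; point half-way up
- small_beaker_mid (a point): small clear beaker, 50 mm wide, 58 mm tall, standing right of the slicer; point half-way up
- forceps_mid (a point): steel forceps 129 mm long lying on the worktop at the right; point at their middle
- dial_hub (a point): centre of the dial's foot, at deck height, on the housing. The dial has 18 equal clicks a turn (20 degrees each): a spring detent draws it to the nearest click. Turned on, it resists with about 0.1 N m, past half-way pulls forward as much, then seats: one click. Anticlockwise from above is forward, clockwise is back. Range: zero stop to 9 clicks
Not all that is in view belongs to the job. Of the things that look like the slicer, the larger one is meant.

How it is judged:
By the outcome, as a careful person would: the job done as asked, in the order asked, and still so for the second after the job is handed in, with the robot touching nothing.
It also fails if it takes over 72 s, if anything falls off the work surface, if the arm or the gripper's body presses on something with over 40 N, if the wrist force passes 120 N, or if a joint passes its speed limit or range.

### The arm

A 7-joint arm with a two-finger parallel gripper is mounted at the origin on a cart in front of the work surface, level with it; the furniture and walls round the work are solid. World frame = base frame: x ahead of the robot, y to its left, z up, the work surface at z = 0. Lengths are in m, angles in degrees, forces in N, time in s.
With the tool pointing down it reaches from about 0.425 to 0.875 m from the base axis. Payload 4.7 kg.
Tool frame: the origin (TCP) lies on the centre line of the jaws, within the pads' length; the fingertips stand 11 mm ahead of it and the grasp point (between the pads) lies 8 mm behind it; z points along the fingers, y is the direction in which the jaws open and shut (so a half turn about z gives the same grasp; the last joint's range is limited). The gripper opens to 87 mm and grips with 3 to 60 N. Pads are 19 mm wide; open, the fingers measure 117 mm over their backs; the gripper's body (75 mm by 190 mm) begins 51 mm behind the grasp point.
Start: joints at [-73.963, 18.392, -4.016, 83.108, 1.295, 78.541, -3.26], TCP at [0.171, 0.627, 0.234] pointing down, gripper open.
Joint ranges: [-163.93, 163.93], [-17.29, 119.83], [-79.2, 71.16], [3.27, 140.29], [-89.18, 269.18], [5.43, 117.66], [-154.24, 154.24]. Speed limits (degrees/s): [147.25, 147.25, 180, 180, 180, 180, 180].

### API

Orientations are given as [roll, pitch, yaw] about the fixed x, y, z axes, in that order (R = Rz(yaw) Ry(pitch) Rx(roll)).
In Python, from cell import env gives the robot as it stands.
- The arm moves only by the tool servo_tool, never from a script. Its argument "moves" is text: rows parted by semicolons, each of 7 numbers parted by spaces: the shift along the tool's x, y, z as a fraction of full scale, then the turn, a rotation vector about the tool's x, y, z as a fraction of full scale, then the gripper's target within -1 to 1 (shut at 1, half-way at 0, fully open at -1). A call has 1 to 20 rows; each row shifts and turns the pose as measured when the row begins, along the tool's axes as they then stand; what a row does not reach is not made up. Full scale, the value 1, is 1000 mm for a shift and 0.5 rad for a turn. A row lasts 1/12 s, in which the tool goes at most 41.7 mm and 7.16 degrees, less where a joint would pass 70% of its speed; a pose out of reach is approached as far as the arm can. A call with a number of a shift or a turn outside -1 to 1 is refused whole. A call with a gripper value outside its range is refused whole. The fingers move at their own pace and stop on an object; "squeeze" is the grip in N (left out, the last holds). Time passes only in rows, so rows that do not move let the fingers close. It gives the time, the measured TCP pose, the force and the opening at its end, in the units of the state.
- env.get_obs(): the state, without advancing time (a new reading comes with each control period).
- env.read_camera(name): name is "side" or "top" or "wrist"; returns a dict with "img" (480x640x3 uint8, red, green, blue), "range_z" (480x640 float32, m along the optical axis (not along the pixel's ray), 0 where there is no reading), "mtx" (3x3 intrinsics, pixels), "T" (4x4, takes a point from camera to world coordinates); the wrist camera has in their place "hand_eye" (4x4, takes a point from camera to tool coordinates, whose origin is the TCP and whose axes are the flange's). Camera axes: x right, y up, looking along -z (the intrinsics and any distortion apply to the point x, -y, -z); pixel columns grow to the right and rows downward; lengths in m; the calibration is good to about 2 mm. A picture is of the moment at which its call begins: read the wrist's pose just before it.
- env.sign_off(): hands the job in, once; it reports no verdict.
The state is a dict: "time_s": time; "qpos": joint angles; "joint_velocities": joint speeds; "effort": joint torques, N m; "tool_pos": TCP position; "tool_rot": TCP orientation; "force": force on the tool from outside, world axes, zero at the start; "wrist_torque": the same for the moment, N m; "grip_width": finger opening in m.
Only numpy, scipy, OpenCV 4.12 (cv2) and the standard library are available. Lean on these libraries where they do the work, as an engineer would, in place of code of your own. Each camera call takes 0.05 s, during which the arm holds its last target.

## Working session

There is one attempt and no reset: what is moved stays moved. The work goes in short steps, Python scripts to look and compute and a tool call to move; the robot and the scene stay as the last step left them, time stands still between calls to the robot, and variables do not carry over. Pictures are saved under pics/ and viewed, and the job is handed in when it is done.

Besides the shell and the picture viewer there is one more tool, called after "Call:" as name(argument=value, ...) on one line, values as JSON. servo_tool: Moves the arm, as the interface text tells. Its arguments: {"type":"object","properties":{"moves":{"type":"string"},"squeeze":{"type":"number"}},"required":["moves"]}

```bash
ls; mkdir -p pics; cat > h.py <<'E'
import numpy as np,cv2
from cell import env
def snap(n,f):
    o=env.get_obs(); c=env.read_camera(n); cv2.imwrite('pics/'+f+'.png',c['img'][:,:,::-1]); 
    np.savez('pics/'+f+'.npz',tp=o['tool_pos'],tr=o['tool_rot'],**c); return o,c
E
python3 - <<'E'
from h import *
for n in ['side','top','wrist']:
    o,c=snap(n,n+'0'); print(n,c['mtx'],c.get('T',c.get('hand_eye')),[k for k in c])
print(o)
E
```

```text
pics
side [[565.63692609   0.         322.81257741]
 [  0.         565.63692609 236.39642559]
 [  0.           0.           1.        ]] [[ 0.85430035  0.22627606 -0.46794236 -0.1411689 ]
 [-0.51919241  0.32869987 -0.78892055 -0.95405671]
 [-0.02470124  0.91692723  0.39828923  0.66660282]
 [ 0.          0.          0.          1.        ]] ['img', 'range_z', 'mtx', 'T']
top [[450.19999463   0.         316.29837172]
 [  0.         450.19999463 237.85415778]
 [  0.           0.           1.        ]] [[ 0.00938162  0.97189773 -0.23521648  0.33901548]
 [-0.99994766  0.00815797 -0.0061748   0.18233765]
 [-0.00408239  0.2352621   0.97192339  0.98737495]
 [ 0.          0.          0.          1.        ]] ['img', 'range_z', 'mtx', 'T']
wrist [[390.08957882   0.         317.59140206]
 [  0.         390.08957882 239.63012631]
 [  0.           0.           1.        ]] [[-1.17749645e-03  9.60663035e-01  2.77714147e-01  7.62464585e-02]
 [ 9.99998258e-01  1.53329255e-03 -1.06398280e-03 -4.76504915e-04]
 [-1.44794598e-03  2.77712410e-01 -9.60663167e-01 -1.51702876e-01]
 [ 0.00000000e+00  0.00000000e+00  0.00000000e+00  1.00000000e+00]] ['img', 'range_z', 'mtx', 'hand_eye']
{'time_s': 0.1, 'qpos': array([-73.96341032,  18.43647508,  -4.01489067,  83.16909719,
         1.29676044,  78.54189424,  -3.25867856]), 'joint_velocities': array([-0.01857984, -0.0742175 ,  0.02811801, -0.13423882,  0.07196907,
        0.09696514, -0.02721536]), 'effort': array([ 2.63624552e-04, -4.92568803e+01, -4.05470403e-01, -3.13403070e+01,
       -6.41259528e-02,  3.94364214e-02,  6.60993760e-05]), 'tool_pos': array([0.17067254, 0.62668266, 0.23254157]), 'tool_rot': array([-1.79897864e+02,  7.48122580e-03,  1.64774102e+02]), 'force': array([0.13610032, 0.03593546, 0.0548764 ]), 'wrist_torque': array([-0.055046  , -0.03200164, -0.03226845]), 'grip_width': 0.08663693781874968}
```

View pics/top0.png

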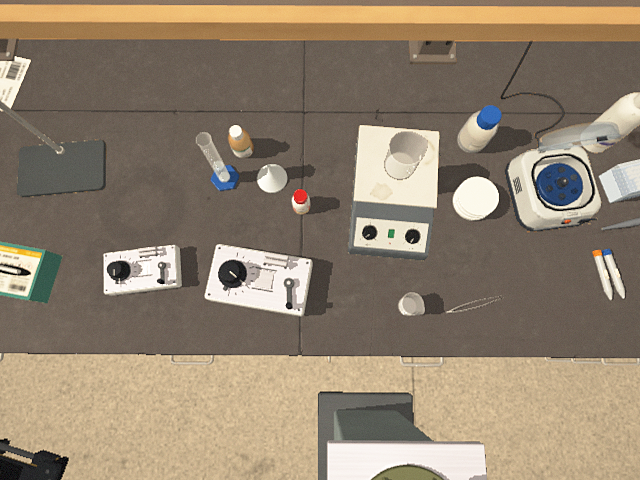

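View pics/side0.png

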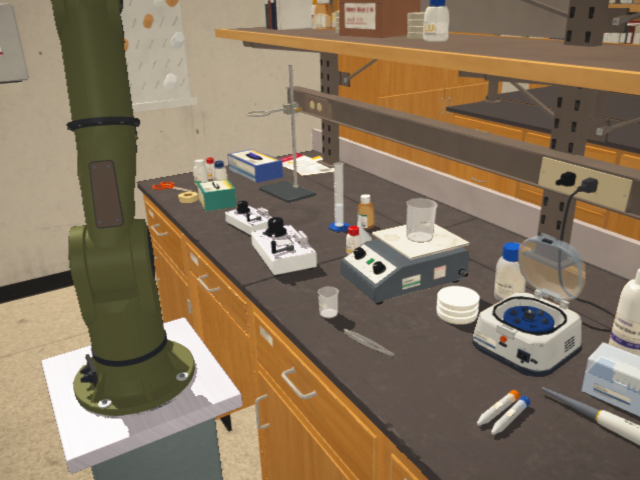

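View pics/wrist0.png

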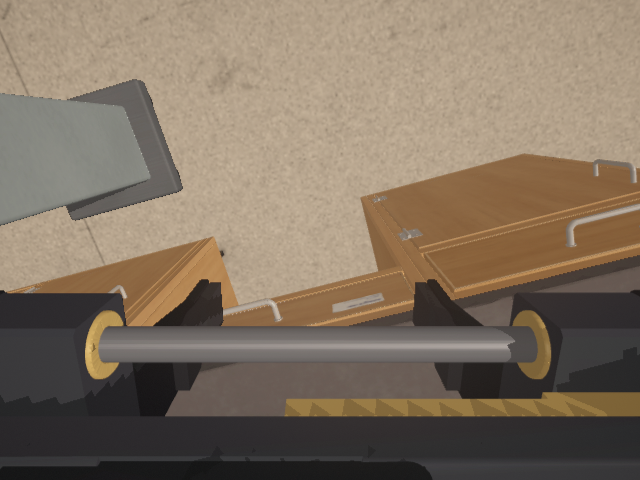

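```bash
python3 - <<'E'
from h import *
c=np.load('pics/top0.npz'); i=c['img'][220:340,190:350,::-1]; cv2.imwrite('pics/top0c.png',cv2.resize(i,None,fx=5,fy=5,interpolation=cv2.INTER_CUBIC))
def p(u,v):
    z=c['range_z'][v,u]; m=c['mtx']; q=np.array([(u-m[0,2])/m[0,0]*z,-(v-m[1,2])/m[1,1]*z,-z,1]); return (c['T']@q)[:3].round(4)
for u,v in [(232,268),(250,300),(290,285),(288,303),(262,280),(301,200),(411,304)]: print(u,v,p(u,v))
E
```

```text
232 268 [0.4913 0.3567 0.0949]
250 300 [0.4321 0.3245 0.0503]
290 285 [0.4621 0.2413 0.0649]
288 303 [0.423  0.243  0.0887]
262 280 [0.4733 0.3006 0.0552]
301 200 [0.6418 0.2214 0.0771]
411 304 [ 4.316e-01 -1.900e-02 -3.000e-04]
```

View pics/top0c.png

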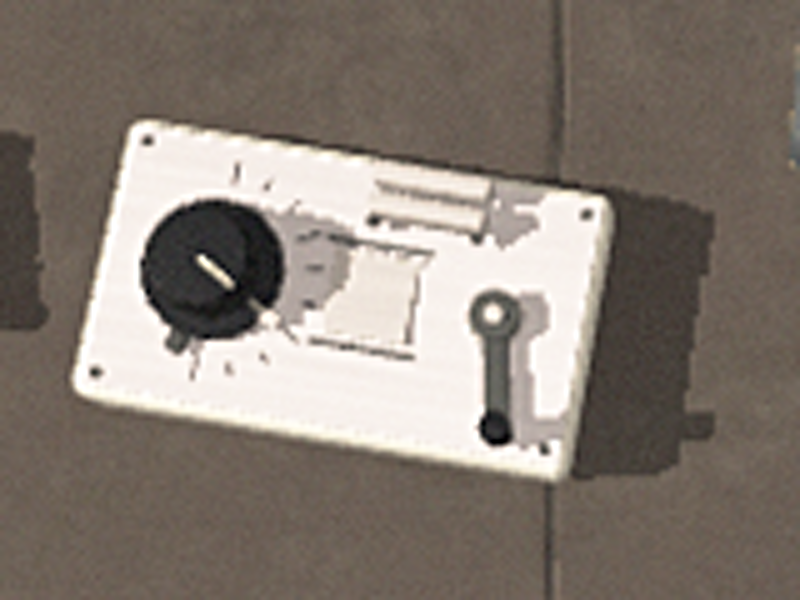

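```bash
cat >> h.py <<'E'
from scipy.spatial.transform import Rotation as R
def delta(target,o=None):
    o=o or env.get_obs(); r=R.from_euler('xyz',o['tool_rot'],degrees=True)
    d=r.inv().apply(np.array(target)-o['tool_pos']); print('tool delta mm',(d*1000).round(1)); return d
def st():
    o=env.get_obs(); print('t',round(o['time_s'],2),'pos',o['tool_pos'].round(4),'rot',o['tool_rot'].round(2),'q',o['qpos'].round(1),'F',o['force'].round(2),'M',o['wrist_torque'].round(3),'w',round(o['grip_width'],4)); return o
E
python3 - <<'E'
from h import *
delta([.489,.36,.2325])
E
```

```text
tool delta mm [-377.2 -173.8    0.5]
```

Call:
servo_tool(moves="-0.0376 -0.017 0 0 0 0 -1;-0.0376 -0.017 0 0 0 0 -1;-0.0376 -0.017 0 0 0 0 -1;-0.0376 -0.017 0 0 0 0 -1;-0.0376 -0.017 0 0 0 0 -1;-0.0376 -0.017 0 0 0 0 -1;-0.0376 -0.017 0 0 0 0 -1;-0.0376 -0.017 0 0 0 0 -1;-0.0376 -0.017 0 0 0 0 -1;-0.0376 -0.017 0 0 0 0 -1")

```text
time_s: 0.98
tool_pos: [0.4834, 0.3687, 0.2262]
tool_rot: [-179.8, -0.6, 166.3]
force: [0.1, 0.6, -0.2]
grip_width: 0.087
```

```bash
python3 - <<'E'
from h import *
st(); snap('wrist','wrist1'); delta([.489,.36,.2325])
E
```

```text
t 0.98 pos [0.4834 0.3687 0.2262] rot [-179.78   -0.57  166.25] q [-47.4  13.8   9.3  90.   -2.6  76.9  38.4] F [ 0.14  0.57 -0.16] M [-0.01  -0.027 -0.003] w 0.087
tool delta mm [ 3.1 -0.3 -6.5]
```

View pics/wrist1.png

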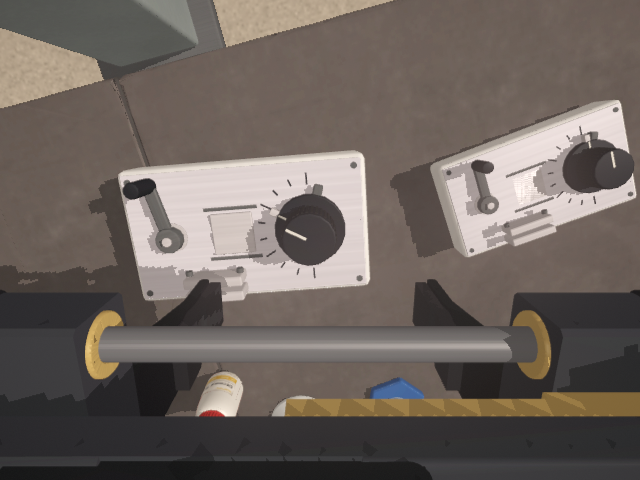

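```bash
cat >> h.py <<'E'
def wpts(f):
    c=np.load('pics/'+f+'.npz'); z=c['range_z']; m=c['mtx']; v,u=np.mgrid[:480,:640]
    P=np.stack([(u-m[0,2])/m[0,0]*z,-(v-m[1,2])/m[1,1]*z,-z],-1)
    if 'T' in c: T=c['T']
    else:
        W=np.eye(4);W[:3,:3]=R.from_euler('xyz',c['tr'],degrees=True).as_matrix();W[:3,3]=c['tp'];T=W@c['hand_eye']
    return P@T[:3,:3].T+T[:3,3],c
E
python3 - <<'E'
from h import *
for f in ['wrist1','top0']:
    P,c=wpts(f); z=P[...,2]
    roi=(abs(P[...,0]-.475)<.11)&(abs(P[...,1]-.305)<.15)&(z<.13)&(z>-.02)
    dk=roi&(abs(z-.05)<.006); print(f,'deck',np.median(z[dk]), 'table',np.median(P[...,2][roi&(abs(z)<.01)]))
    hull=cv2.minAreaRect(P[dk][:,:2].astype(np.float32)*1000); print('deck rect',hull)
    dt=roi&(z>.085)&(P[...,1]>.3); cc,rr=cv2.minEnclosingCircle(P[dt][:,:2].astype(np.float32)*1000); print('dial',np.median(z[dt]),P[dt].mean(0),cc,rr,dt.sum())
    pt=roi&(z>.08)&(P[...,1]<.28); cc,rr=cv2.minEnclosingCircle(P[pt][:,:2].astype(np.float32)*1000);print('post',np.median(z[pt]),P[pt].mean(0),cc,rr,pt.sum())
P,c=wpts('wrist1')
for n,(u,v) in dict(pivot=(170,240),post=(137,187),dial=(308,228),block=(318,188),guide=(215,278),plat=(232,233),line1=(288,232),line0=(306,240),bottle=(215,395)).items(): print(n,P[v,u].round(4))
i=c['img'][130:310,100:390,::-1]; cv2.imwrite('pics/w1c.png',cv2.resize(i,None,fx=2.7,fy=2.7,interpolation=cv2.INTER_CUBIC))
E
```

```text
wrist1 deck 0.05089693269684464 table 0.000354975476944297
deck rect ((477.3800964355469, 306.6653137207031), (208.882568359375, 119.74260711669922), 80.65460968017578)
dial 0.09337018046894069 [0.48484195 0.36071804 0.09308164] (486.3467712402344, 360.0056457519531) 21.797513961791992 2379
post 0.0887235196025288 [0.41888641 0.24143531 0.08775682] (419.1198425292969, 240.3125) 6.543970584869385 298
top0 deck 0.05070475092158139 table 0.0002143232773013093
deck rect ((478.31671142578125, 308.7904052734375), (209.69300842285156, 119.89630126953125), 80.88856506347656)
dial 0.09302443685579465 [0.48637059 0.36210605 0.0929705 ] (487.14508056640625, 362.31488037109375) 21.877687454223633 349
post 0.08880261903414005 [0.4200187  0.24187215 0.08911353] (420.1170959472656, 241.9497833251953) 5.788913726806641 32
pivot [0.4661 0.2459 0.0665]
post [0.4175 0.2455 0.0881]
dial [0.477  0.3622 0.094 ]
block [0.4542 0.3755 0.0602]
guide [0.5051 0.2744 0.0733]
plat [0.4755 0.2936 0.052 ]
line1 [0.4763 0.3469 0.0947]
line0 [0.4856 0.3585 0.0947]
bottle [0.6338 0.225  0.0437]
```

View pics/w1c.png

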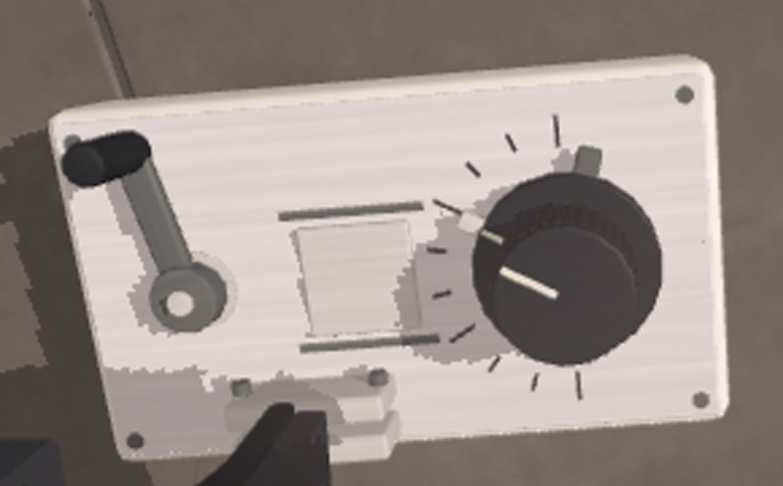

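```bash
cat >> h.py <<'E'
def rotd(yaw,o=None):
    o=o or env.get_obs(); r=R.from_euler('xyz',o['tool_rot'],degrees=True)
    v=(r.inv()*R.from_euler('xyz',[180,0,yaw],degrees=True)).as_rotvec(); print('rot frac',(v/0.5).round(4))
E
python3 - <<'E'
from h import *
delta([.487,.361,.13]); rotd(166)
E
```

```text
tool delta mm [ 5.   0.9 96. ]
rot frac [-0.0158 -0.0052 -0.0164]
```

Call:
servo_tool(moves="0.002 0 0.03 -0.008 -0.003 -0.008 -1;0.002 0 0.03 -0.008 -0.003 -0.008 -1;0.001 0 0.03 0 0 0 -1;0 0 0 0 0 0 -1")

```text
time_s: 1.37
tool_pos: [0.4946, 0.3538, 0.1349]
tool_rot: [179.9, 0.4, 165.1]
force: [-0.3, -0.7, -2.0]
grip_width: 0.0868
```

```bash
python3 - <<'E'
from h import *
snap('wrist','wrist2');st(); delta([.487,.361,.13]);rotd(166)
P,c=wpts('wrist2'); z=P[...,2]
dt=(z>.085)&(z<.1)&(abs(P[...,1]-.361)<.035)&(abs(P[...,0]-.487)<.035); cc,rr=cv2.minEnclosingCircle(P[dt][:,:2].astype(np.float32)*1000); print('dial',np.median(z[dt]),cc,rr,dt.sum())
E
```

```text
t 1.42 pos [0.4959 0.3548 0.138 ] rot [179.68   0.49 165.13] q [-46.3  16.6   9.7  96.9  -2.8  66.2  39.2] F [-0.42  0.38  0.21] M [ 0.004  0.052 -0.01 ] w 0.087
tool delta mm [10.2  3.7  8. ]
rot frac [ 0.0111  0.017  -0.0302]
dial 0.09338994324483843 (486.2989196777344, 360.3061828613281) 21.6480712890625 4913
```

View pics/wrist2.png

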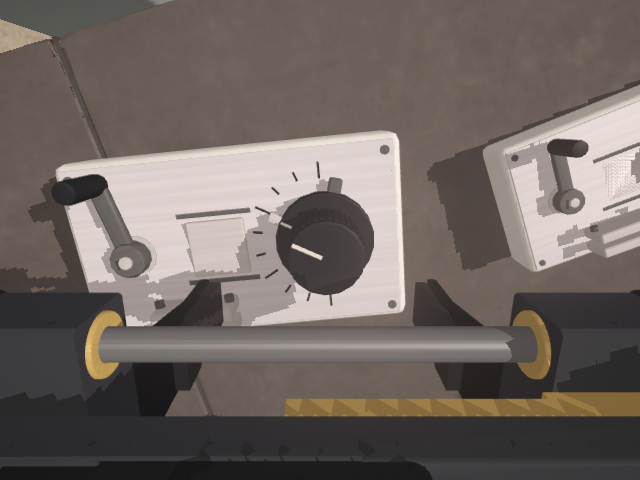

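Call:
servo_tool(moves="0.005 0.002 0 0.005 0.008 -0.01 -1;0.004 0.001 0 0.003 0.004 0 -1;0 0 0 0 0 0 -1;0 0 0 0 0 0 -1")

```text
time_s: 1.75
tool_pos: [0.4885, 0.3641, 0.1441]
tool_rot: [179.6, 0.3, 165.6]
force: [1.2, 0.5, -0.9]
grip_width: 0.087
```

```bash
python3 - <<'E'
from h import *
st(); delta([.4865,.3605,.076]);rotd(166)
E
```

```text
t 1.75 pos [0.4885 0.3641 0.1441] rot [179.56   0.32 165.58] q [-47.   16.3   9.3  96.5  -2.8  66.9  38.6] F [ 1.19  0.46 -0.86] M [-0.024  0.037 -0.041] w 0.087
tool delta mm [ 1.4 -4.5 68.1]
rot frac [ 0.0154  0.0111 -0.0145]
```

Call:
servo_tool(moves="0.001 -0.003 0.012 0.008 0.006 -0.005 -1;0 -0.001 0.012 0.004 0.004 0 -1;0 0 0.01 0 0 0 -1;0 0 0.005 0 0 0 -1;0 0 0 0 0 0 -1")

```text
time_s: 2.17
tool_pos: [0.4874, 0.3624, 0.1044]
tool_rot: [179.7, 0.2, 165.8]
force: [-0.7, 0.0, 0.3]
grip_width: 0.0868
```

```bash
python3 - <<'E'
from h import *
st(); delta([.4865,.3605,.076]);rotd(166)
E
```

```text
t 2.17 pos [0.4874 0.3624 0.1044] rot [179.66   0.18 165.85] q [-46.7  18.3   9.1  98.9  -3.3  62.7  39.2] F [-0.73  0.03  0.28] M [-0.027 -0.008 -0.029] w 0.0868
tool delta mm [ 0.5 -2.2 28.4]
rot frac [ 0.0118  0.0064 -0.0053]
```

Call:
servo_tool(moves="0 -0.002 0.01 0.006 0.003 0 -1;0 -0.001 0.01 0.004 0.003 0 -1;0 0 0.006 0 0 0 -1;0 0 0 0 0 0 -1;0 0 0 0 0 0 -1")

```text
time_s: 2.58
tool_pos: [0.4861, 0.358, 0.0737]
tool_rot: [-179.9, -0.1, 165.8]
force: [0.1, -1.2, -1.1]
grip_width: 0.0869
```

```bash
python3 - <<'E'
from h import *
st(); delta([.4865,.3605,.076]);rotd(166)
E
```

```text
t 2.58 pos [0.4861 0.358  0.0737] rot [-1.7986e+02 -1.0000e-01  1.6579e+02] q [-46.4  20.1   9.  100.4  -3.6  60.   39.6] F [ 0.08 -1.19 -1.13] M [ 0.029 -0.011 -0.054] w 0.0869
tool delta mm [ 0.2  2.5 -2.3]
rot frac [-0.005  -0.0036 -0.0073]
```

Call:
servo_tool(moves="0 0.002 -0.003 0 0 0 -1;0 0 0 0 0 0 -1;0 0 0 0 0 0 -1")

```text
time_s: 2.83
tool_pos: [0.4869, 0.3603, 0.0772]
tool_rot: [-179.9, -0.1, 165.8]
force: [0.2, -0.4, -0.2]
grip_width: 0.0872
```

```bash
python3 - <<'E'
from h import *
st(); delta([.4865,.3605,.076]);rotd(166)
E
```

```text
t 2.83 pos [0.4869 0.3603 0.0772] rot [-1.7988e+02 -9.0000e-02  1.6579e+02] q [-46.5  20.1   9.   99.9  -3.5  60.4  39.5] F [ 0.18 -0.42 -0.17] M [0.009 0.011 0.047] w 0.0872
tool delta mm [0.5 0.1 1.2]
rot frac [-0.0044 -0.0031 -0.0075]
```

Excellent. Close gently.

Call:
servo_tool(moves="0 0 0 0 0 0 1;0 0 0 0 0 0 1;0 0 0 0 0 0 1;0 0 0 0 0 0 1;0 0 0 0 0 0 1;0 0 0 0 0 0 1", squeeze=5)

```text
time_s: 3.33
tool_pos: [0.4878, 0.3613, 0.0792]
tool_rot: [180.0, 0.0, 165.8]
force: [-0.6, 0.4, 0.4]
grip_width: 0.055
```

```bash
python3 - <<'E'
from h import *
st()
E
```

```text
t 3.33 pos [0.4878 0.3613 0.0792] rot [1.7995e+02 2.0000e-02 1.6580e+02] q [-46.5  20.    9.   99.8  -3.5  60.4  39.5] F [-0.62  0.39  0.42] M [-0.028  0.021  0.031] w 0.055
```

Call:
servo_tool(moves="0 0 0.001 0 0 0 1;0 0 0.001 0 0 0 1;0 0 0 0 0 0 1;0 0 0 0 0 0 1;0 0 0 0 0 0 1", squeeze=5)

```text
time_s: 3.75
tool_pos: [0.4878, 0.3603, 0.0773]
tool_rot: [-179.9, 0.0, 165.8]
force: [-1.2, -0.7, 0.9]
grip_width: 0.0418
```

```bash
python3 - <<'E'
from h import *
st(); o,c=snap('wrist','wrist3')
E
```

```text
t 3.75 pos [0.4878 0.3603 0.0773] rot [-1.7994e+02  1.0000e-02  1.6579e+02] q [-46.5  20.1   9.   99.9  -3.5  60.3  39.5] F [-1.18 -0.73  0.94] M [-0.135  0.028  0.036] w 0.0418
```

View pics/wrist3.png

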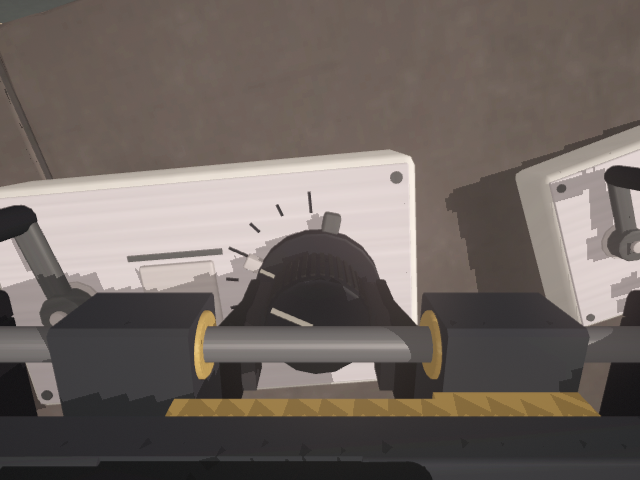

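Call:
servo_tool(moves="0 0 0 0 0 0 1;0 0 0 0 0 0 1;0 0 0.0003 0 0 0.07 1;0 0 0.0003 0 0 0.07 1;0 0 0.0003 0 0 0.07 1;0 0 0.0003 0 0 0.07 1", squeeze=20)

```text
time_s: 4.3
tool_pos: [0.4877, 0.3601, 0.0773]
tool_rot: [-179.9, 0.0, 157.6]
force: [-1.0, -0.9, 2.8]
grip_width: 0.0415
```

```bash
python3 - <<'E'
from h import *
st()
E
```

```text
t 4.3 pos [0.4877 0.3601 0.0773] rot [-1.7991e+02  2.0000e-02  1.5757e+02] q [-47.6  20.1  10.3 100.   -4.   60.3  31.7] F [-1.02 -0.94  2.77] M [-0.302  0.198  0.058] w 0.0415
```

Call:
servo_tool(moves="0 0 0.0002 0 0 0.07 1;0 0 0.0002 0 0 0.07 1;0 0 0.0002 0 0 0.07 1;0 0 0.0002 0 0 0.07 1")

```text
time_s: 4.63
tool_pos: [0.4876, 0.36, 0.0773]
tool_rot: [-179.9, 0.0, 149.2]
force: [-1.1, -0.4, 2.0]
grip_width: 0.0415
```

```bash
python3 - <<'E'
from h import *
st(); snap('wrist','wrist4')
E
```

```text
t 4.63 pos [0.4876 0.36   0.0773] rot [-1.7990e+02  4.0000e-02  1.4919e+02] q [-48.7  20.2  11.6 100.   -4.5  60.3  23.7] F [-1.11 -0.45  1.98] M [-0.288  0.163 -0.002] w 0.0415
```

View pics/wrist4.png

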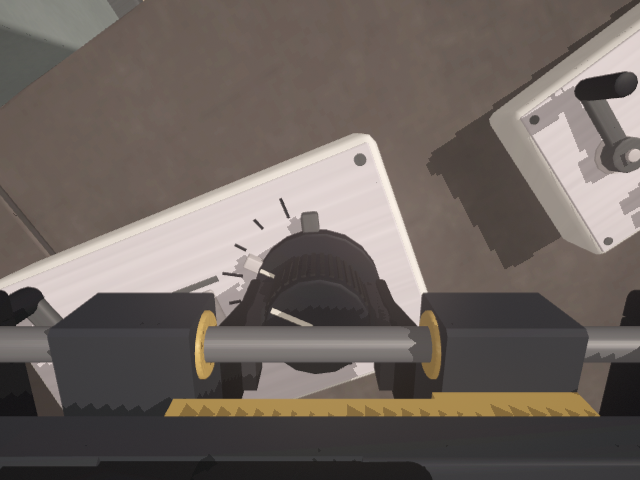

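Call:
servo_tool(moves="0 0 0.0002 0 0 0.07 1;0 0 0.0002 0 0 0.07 1;0 0 0.0002 0 0 0.07 1;0 0 0.0002 0 0 0.07 1;0 0 0.0002 0 0 0.07 1;0 0 0.0002 0 0 0.07 1;0 0 0.0002 0 0 0.07 1;0 0 0.0002 0 0 0.07 1;0 0 0.0002 0 0 0.07 1;0 0 0.0002 0 0 0.07 1;0 0 0.0002 0 0 0.07 1;0 0 0.0002 0 0 0.07 1;0 0 0.0002 0 0 0.07 1;0 0 0.0002 0 0 0.07 1")

```text
time_s: 5.85
tool_pos: [0.4873, 0.3597, 0.0773]
tool_rot: [-179.9, 0.1, 120.6]
force: [-2.0, -1.9, 1.8]
grip_width: 0.0418
```

```bash
python3 - <<'E'
from h import *
st(); snap('wrist','wrist5')
E
```

```text
t 5.85 pos [0.4873 0.3597 0.0773] rot [-1.7988e+02  1.3000e-01  1.2061e+02] q [-52.5  20.4  16.2 100.2  -6.3  60.4  -3.5] F [-2.03 -1.91  1.78] M [-0.291  0.19   0.176] w 0.0418
```

View pics/wrist5.png

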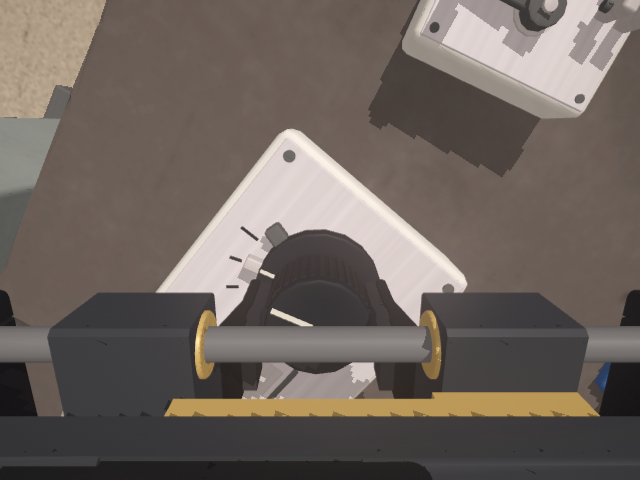

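Call:
servo_tool(moves="0 0 0.0002 0 0 0.07 1;0 0 0.0002 0 0 0.07 1;0 0 0.0002 0 0 0.07 1;0 0 0.0002 0 0 0.07 1;0 0 0.0002 0 0 0.05 1")

```text
time_s: 6.32
tool_pos: [0.4871, 0.3596, 0.0773]
tool_rot: [-179.9, 0.2, 111.1]
force: [-1.4, -1.7, 2.8]
grip_width: 0.0415
```

```bash
python3 - <<'E'
from h import *
st()
E
```

```text
t 6.32 pos [0.4871 0.3596 0.0773] rot [-1.7988e+02  1.6000e-01  1.1111e+02] q [-53.8  20.5  17.8 100.3  -6.9  60.5 -12.5] F [-1.41 -1.71  2.85] M [-0.339  0.299  0.039] w 0.0415
```

Call:
servo_tool(moves="0 0 0.0002 0 0 0.04 1;0 0 0.0002 0 0 0.04 1;0 0 0.0002 0 0 0.04 1;0 0 0.0002 0 0 0.02 1")

```text
time_s: 6.65
tool_pos: [0.4871, 0.3595, 0.0773]
tool_rot: [-179.9, 0.1, 106.9]
force: [-1.7, -0.9, 4.7]
grip_width: 0.0414
```

```bash
python3 - <<'E'
from h import *
st()
E
```

```text
t 6.65 pos [0.4871 0.3595 0.0773] rot [-1.7988e+02  1.5000e-01  1.0687e+02] q [-54.4  20.5  18.5 100.3  -7.2  60.5 -16.5] F [-1.7  -0.86  4.68] M [-0.419  0.401 -0.034] w 0.0414
```

Call:
servo_tool(moves="0 0 0 0 0 0.02 1;0 0 0 0 0 0.02 1;0 0 0 0 0 0.02 1")

```text
time_s: 6.9
tool_pos: [0.487, 0.3596, 0.0773]
tool_rot: [-179.9, 0.2, 105.0]
force: [-1.0, -1.0, 3.6]
grip_width: 0.0412
```

```bash
python3 - <<'E'
from h import *
st()
E
```

```text
t 6.9 pos [0.487  0.3596 0.0773] rot [-1.7989e+02  1.5000e-01  1.0503e+02] q [-54.6  20.6  18.8 100.3  -7.3  60.5 -18.3] F [-1.01 -1.    3.57] M [-0.381  0.369  0.125] w 0.0412
```

Call:
servo_tool(moves="0 0 0 0 0 0.02 1;0 0 0 0 0 0.02 1")

```text
time_s: 7.07
tool_pos: [0.487, 0.3595, 0.0773]
tool_rot: [-179.9, 0.2, 103.8]
force: [-1.2, -1.5, 3.8]
grip_width: 0.0414
```

```bash
python3 - <<'E'
from h import *
st()
E
```

```text
t 7.07 pos [0.487  0.3595 0.0773] rot [-1.7989e+02  1.7000e-01  1.0382e+02] q [-54.8  20.6  19.  100.3  -7.4  60.5 -19.4] F [-1.18 -1.53  3.83] M [-0.3    0.38   0.193] w 0.0414
```

Call:
servo_tool(moves="0 0 0 0 0 0.015 1;0 0 0 0 0 0.015 1")

```text
time_s: 7.23
tool_pos: [0.487, 0.3595, 0.0773]
tool_rot: [-179.9, 0.2, 102.9]
force: [-1.2, -0.9, 3.9]
grip_width: 0.0414
```

```bash
python3 - <<'E'
from h import *
st();st();snap('wrist','wrist6');st()
E
```

```text
t 7.23 pos [0.487  0.3595 0.0773] rot [-179.9     0.18  102.89] q [-54.9  20.6  19.1 100.3  -7.5  60.5 -20.3] F [-1.21 -0.94  3.95] M [-0.36   0.298  0.222] w 0.0414
t 7.23 pos [0.487  0.3595 0.0773] rot [-179.9     0.18  102.89] q [-54.9  20.6  19.1 100.3  -7.5  60.5 -20.3] F [-1.21 -0.94  3.95] M [-0.36   0.298  0.222] w 0.0414
t 7.28 pos [0.487  0.3595 0.0773] rot [-179.89    0.19  102.87] q [-54.9  20.6  19.1 100.3  -7.5  60.5 -20.3] F [-1.04 -1.38  3.9 ] M [-0.392  0.376  0.169] w 0.0416
```

View pics/wrist6.png

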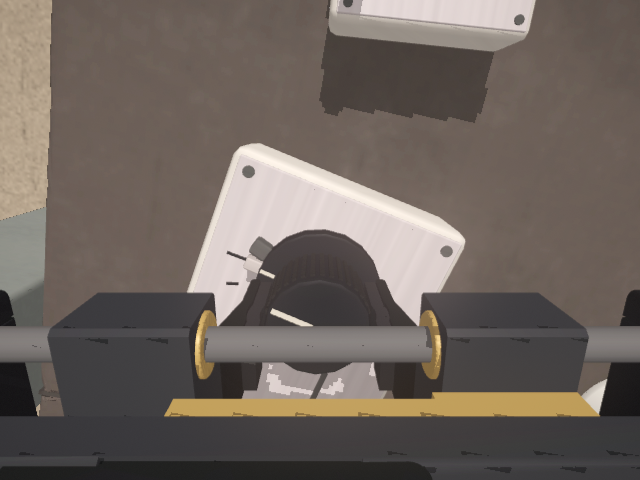

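Call:
servo_tool(moves="0 0 0 0 0 0.015 1;0 0 0 0 0 0.01 1")

```text
time_s: 7.45
tool_pos: [0.487, 0.3595, 0.0773]
tool_rot: [-179.9, 0.2, 102.1]
force: [-0.9, -0.9, 4.0]
grip_width: 0.0413
```

```bash
python3 - <<'E'
from h import *
st()
E
```

```text
t 7.45 pos [0.487  0.3595 0.0773] rot [-179.9     0.2   102.12] q [-55.   20.6  19.3 100.3  -7.5  60.5 -21.1] F [-0.9  -0.93  3.95] M [-0.395  0.349  0.202] w 0.0413
```

Call:
servo_tool(moves="0 0 0 0 0 0.01 1")

```text
time_s: 7.53
tool_pos: [0.487, 0.3595, 0.0773]
tool_rot: [-179.9, 0.2, 101.8]
force: [-1.6, -1.7, 3.9]
grip_width: 0.0417
```

```bash
python3 - <<'E'
from h import *
st()
E
```

```text
t 7.53 pos [0.487  0.3595 0.0773] rot [-179.9     0.2   101.81] q [-55.1  20.6  19.3 100.3  -7.5  60.5 -21.4] F [-1.57 -1.71  3.9 ] M [-0.394  0.34   0.301] w 0.0417
```

Call:
servo_tool(moves="0 0 0 0 0 0.012 1")

```text
time_s: 7.62
tool_pos: [0.4869, 0.3595, 0.0773]
tool_rot: [-179.9, 0.2, 101.4]
force: [-2.0, -1.4, 3.8]
grip_width: 0.0415
```

```bash
python3 - <<'E'
from h import *
m=[]
for k in range(4): m.append(env.get_obs()['wrist_torque'][2]); env.read_camera('top')
print(np.round(m,3)); st()
P,c=snap('top','top7')
P,c=wpts('top7')
E
```

```text
[0.375 0.348 0.227 0.265]
t 7.82 pos [0.487  0.3595 0.0773] rot [-179.9     0.2   101.47] q [-55.1  20.6  19.4 100.3  -7.5  60.5 -21.7] F [-0.82 -2.    4.23] M [-0.387  0.405  0.261] w 0.0415
```

Call:
servo_tool(moves="0 0 0 0 0 -0.05 1;0 0 0 0 0 -0.08 1;0 0 0 0 0 -0.08 1;0 0 0 0 0 -0.08 1;0 0 0 0 0 -0.08 1;0 0 0 0 0 -0.08 1;0 0 0 0 0 -0.08 1;0 0 0 0 0 -0.08 1;0 0 0 0 0 -0.08 1;0 0 0 0 0 -0.08 1;0 0 0 0 0 -0.08 1;0 0 0 0 0 -0.08 1;0 0 0 0 0 -0.08 1;0 0 0 0 0 -0.08 1;0 0 0 0 0 -0.08 1;0 0 0 0 0 -0.08 1;0 0 0 0 0 -0.08 1;0 0 0 0 0 -0.08 1")

```text
time_s: 9.37
tool_pos: [0.4876, 0.3599, 0.0773]
tool_rot: [180.0, -0.2, 143.9]
force: [-1.4, -1.3, 4.3]
grip_width: 0.0415
```

```bash
python3 - <<'E'
from h import *
st()
E
```

```text
t 9.37 pos [0.4876 0.3599 0.0773] rot [180.    -0.23 143.88] q [-49.2  20.2  12.4 100.1  -5.2  60.3  19. ] F [-1.45 -1.27  4.31] M [-0.368  0.32  -0.002] w 0.0415
```

Call:
servo_tool(moves="0 0 0 0 0 -0.08 1;0 0 0 0 0 -0.08 1;0 0 0 0 0 -0.08 1;0 0 0 0 0 -0.08 1;0 0 0 0 0 -0.08 1;0 0 0 0 0 -0.08 1;0 0 0 0 0 -0.08 1;0 0 0 0 0 -0.08 1;0 0 0 0 0 -0.08 1;0 0 0 0 0 -0.08 1;0 0 0 0 0 -0.08 1;0 0 0 0 0 -0.08 1;0 0 0 0 0 -0.08 1;0 0 0 0 0 -0.08 1;0 0 0 0 0 -0.08 1;0 0 0 0 0 -0.08 1;0 0 0 0 0 -0.08 1;0 0 0 0 0 -0.08 1;0 0 0 0 0 -0.08 1;0 0 0 0 0 -0.08 1")

```text
time_s: 11.03
tool_pos: [0.4878, 0.3606, 0.0773]
tool_rot: [179.5, -0.2, -167.7]
force: [-1.0, -0.1, 3.7]
grip_width: 0.0417
```

```bash
python3 - <<'E'
from h import *
st();snap('wrist','wrist8'); rotd(-134.2)
E
```

```text
t 11.03 pos [0.4878 0.3606 0.0773] rot [ 179.52   -0.24 -167.68] q [-42.6  20.    4.8  99.8  -2.5  60.3  65.4] F [-1.02 -0.1   3.71] M [-0.539  0.196 -0.118] w 0.0417
rot frac [ 0.0185 -0.0034 -1.1645]
```

View pics/wrist8.png

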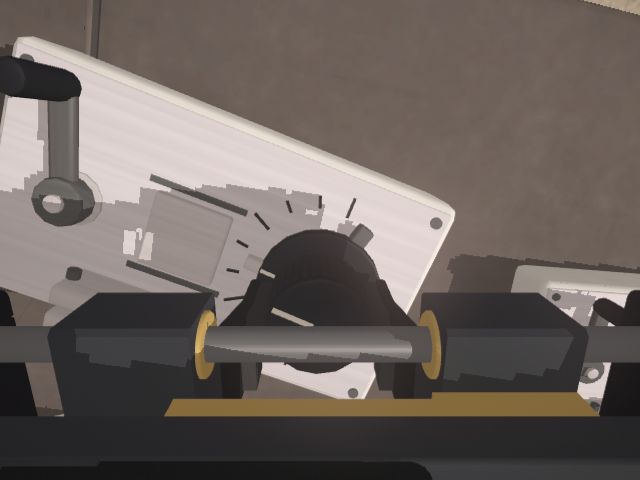

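Call:
servo_tool(moves="0 0 0 0 0 -0.08 1;0 0 0 0 0 -0.08 1;0 0 0 0 0 -0.08 1;0 0 0 0 0 -0.08 1;0 0 0 0 0 -0.08 1;0 0 0 0 0 -0.08 1;0 0 0 0 0 -0.08 1;0 0 0 0 0 -0.08 1;0 0 0 0 0 -0.08 1;0 0 0 0 0 -0.08 1;0 0 0 0 0 -0.08 1;0 0 0 0 0 -0.08 1;0 0 0 0 0 -0.06 1;0 0 0 0 0 -0.04 1")

```text
time_s: 12.25
tool_pos: [0.4876, 0.3611, 0.0773]
tool_rot: [179.4, 0.1, -136.1]
force: [-2.2, -0.7, 4.0]
grip_width: 0.0416
```

```bash
python3 - <<'E'
from h import *
st();snap('wrist','wrist9'); rotd(-134.2)
E
```

```text
t 12.25 pos [0.4876 0.3611 0.0773] rot [ 1.7943e+02  7.0000e-02 -1.3609e+02] q [-38.6  20.1  -0.2  99.6  -0.6  60.3  95.5] F [-2.21 -0.73  3.97] M [-0.496  0.086  0.018] w 0.0416
rot frac [ 0.0199  0.0026 -0.0646]
```

View pics/wrist9.png

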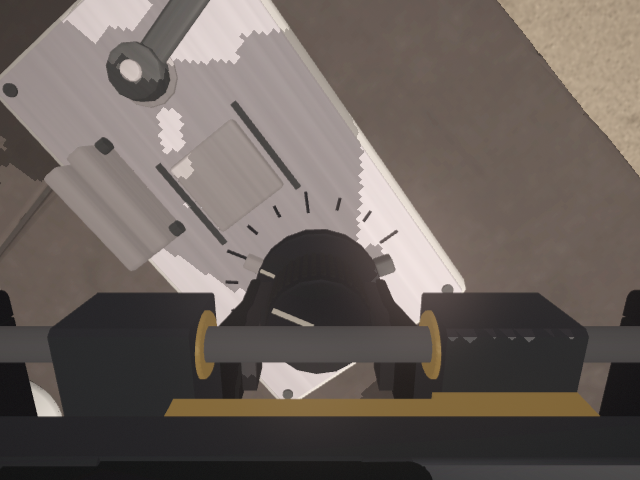

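Call:
servo_tool(moves="0 0 0 0 0 -0.05 1;0 0 0 0 0 0 1;0 0 0 0 0 0 -0.3;0 0 0 0 0 0 -0.3;0 0 0 0 0 0 -0.3;0 0 0 0 0 0 -0.3")

```text
time_s: 12.8
tool_pos: [0.4876, 0.3618, 0.0758]
tool_rot: [179.4, 0.1, -134.8]
force: [-0.0, 0.8, -0.1]
grip_width: 0.0545
```

```bash
python3 - <<'E'
from h import *
st()
E
```

```text
t 12.8 pos [0.4876 0.3618 0.0758] rot [ 1.7937e+02  1.5000e-01 -1.3485e+02] q [-38.4  20.2  -0.4  99.7  -0.6  60.1  96.7] F [-0.03  0.85 -0.11] M [0.051 0.07  0.008] w 0.0545
```

Lift 120 mm, then look.

Call:
servo_tool(moves="0 0 -0.012 0 0 0 -0.3;0 0 -0.02 0 0 0 -0.3;0 0 -0.03 0 0 0 -0.3;0 0 -0.03 0 0 0 -0.3;0 0 -0.02 0 0 0 -0.3;0 0 0 0 0 0 -0.3;0 0 0 0 0 0 -0.3")

```text
time_s: 13.38
tool_pos: [0.4878, 0.3602, 0.1946]
tool_rot: [179.3, 0.1, -135.0]
force: [0.2, 0.2, -0.3]
grip_width: 0.0566
```

```bash
python3 - <<'E'
from h import *
st();snap('wrist','wrist10')
P,c=wpts('wrist10'); np.save('pics/P10.npy',P)
E
```

```text
t 13.38 pos [0.4878 0.3602 0.1946] rot [ 1.7932e+02  6.0000e-02 -1.3498e+02] q [-38.4  14.3  -0.2  92.7  -0.7  73.   96.6] F [ 0.23  0.25 -0.27] M [0.04  0.062 0.008] w 0.0566
```

View pics/wrist10.png

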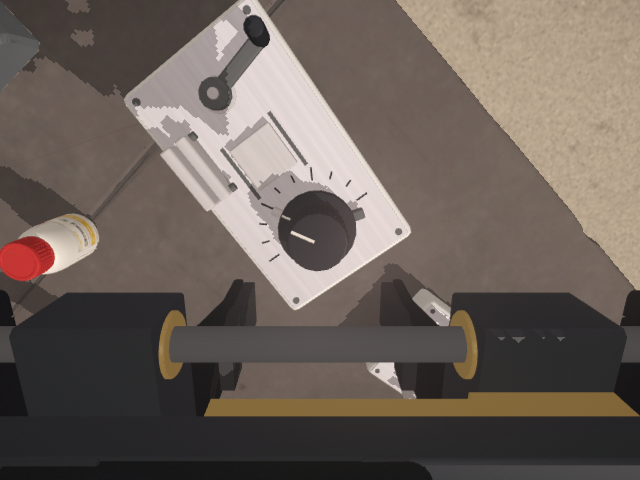

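```bash
python3 - <<'E'
from h import *
P,c=wpts('wrist10')
i=c['img'][90:290,180:430,::-1]; cv2.imwrite('pics/w10c.png',cv2.resize(i,None,fx=3,fy=3,interpolation=cv2.INTER_CUBIC))
print('plat',np.median(P[145:165,250:275,2]),'deck',np.median(P[255:275,365:385,2]),np.median(P[110:120,250:262,2]))
P1,_=wpts('wrist1'); print('before plat',np.median(P1[222:245,222:240,2]), 'deck',np.median(P1[270:280,330:350,2]),np.median(P1[175:190,220:260,2]))
for n,(u,v) in dict(post=(255,27),pivot=(213,93)).items(): print(n,P[v,u])
E
```

```text
plat 0.05693718450832558 deck 0.0007321724602401825 0.05099769336251683
before plat 0.05387031638681347 deck 0.0509912615869188 0.0508772994060446
post [0.41903647 0.24102192 0.08937609]
pivot [0.46702241 0.24233147 0.0662487 ]
```

View pics/w10c.png

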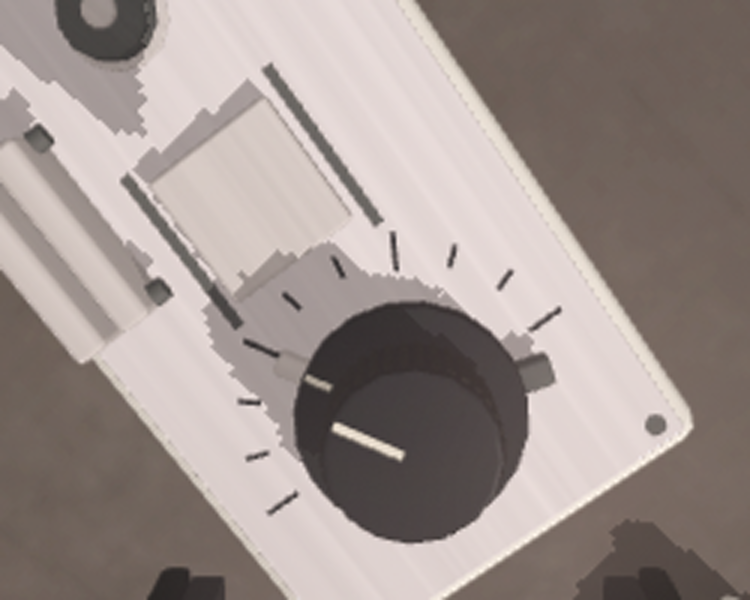

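Call:
servo_tool(moves="0 0 0 0 0 0.22 -0.2;0 0 0 0 0 0.22 -0.2;0 0 0 0 0 0.22 -0.2;0 0 0 0 0 0.22 -0.2;0 0 0 0 0 0.22 -0.2;0 0 0 0 0 0.22 -0.2;0 0 0 0 0 0.22 -0.2;0 0 0 0 0 0 -0.2")

```text
time_s: 14.1
tool_pos: [0.4835, 0.3569, 0.1839]
tool_rot: [-179.9, -1.2, 178.7]
force: [-0.4, 0.1, -0.2]
grip_width: 0.0526
```

```bash
python3 - <<'E'
from h import *
st(); delta([.419,.241,.16]); rotd(180)
E
```

```text
t 14.1 pos [0.4835 0.3569 0.1839] rot [-179.94   -1.16  178.7 ] q [-42.7  14.7   4.9  93.6  -2.   72.7  51.4] F [-0.41  0.15 -0.16] M [-0.04  -0.053 -0.007] w 0.0526
tool delta mm [  61.4 -117.3   25.3]
rot frac [-0.0018 -0.0405 -0.0453]
```

Call:
servo_tool(moves="0.015 -0.029 0.003 0 -0.01 -0.01 -0.2;0.015 -0.029 0.003 0 -0.01 -0.01 -0.2;0.015 -0.029 0.003 0 -0.01 -0.01 -0.2;0.014 -0.027 0.003 0 -0.005 -0.01 -0.2;0 0 0 0 0 0 -0.2;0 0 0 0 0 0 -0.2")

```text
time_s: 14.6
tool_pos: [0.4163, 0.2379, 0.1631]
tool_rot: [-179.5, -0.8, -178.8]
force: [0.7, 1.0, -0.4]
grip_width: 0.0521
```

```bash
python3 - <<'E'
from h import *
st(); snap('wrist','wrist11');st(); delta([.419,.241,.16]); rotd(180)
P,c=wpts('wrist11'); z=P[...,2]
dt=(z>.082)&(z<.1)&(abs(P[...,1]-.241)<.02)&(abs(P[...,0]-.419)<.02); cc,rr=cv2.minEnclosingCircle(P[dt][:,:2].astype(np.float32)*1000); print('post',np.median(z[dt]),cc,rr,dt.sum())
E
```

```text
t 14.6 pos [0.4163 0.2379 0.1631] rot [-179.5    -0.78 -178.84] q [-3.940e+01  1.100e+00  6.600e+00  1.114e+02 -1.000e-01  6.840e+01
  5.840e+01] F [ 0.7   1.03 -0.35] M [ 0.116 -0.049  0.044] w 0.0521
t 14.65 pos [0.4163 0.2374 0.1629] rot [-179.43   -0.83 -178.88] q [-3.940e+01  1.100e+00  6.600e+00  1.114e+02 -1.000e-01  6.850e+01
  5.830e+01] F [-0.78 -0.62 -0.87] M [-0.031  0.029  0.037] w 0.0525
tool delta mm [-2.8  3.5  2.8]
rot frac [-0.02   -0.0287  0.0394]
post 0.08911836611419029 (418.8594055175781, 239.48028564453125) 6.500039577484131 362
```

View pics/wrist11.png

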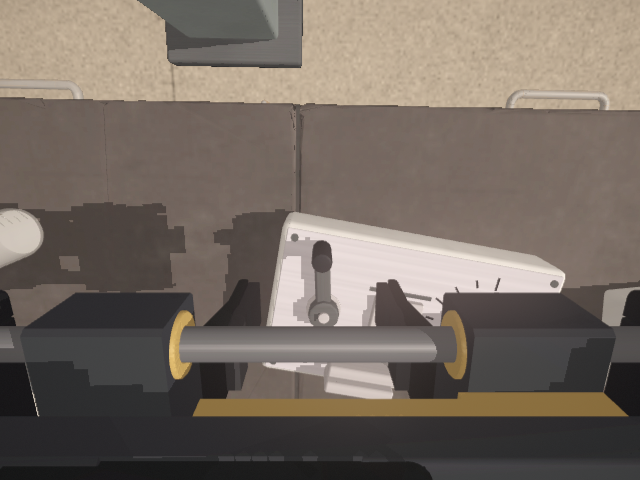

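Call:
servo_tool(moves="-0.002 0.001 0.015 -0.01 -0.015 0.02 -0.2;-0.001 0.001 0.02 -0.005 -0.01 0.02 -0.2;0 0 0.02 0 0 0 -0.2;0 0 0 0 0 0 -0.2;0 0 0 0 0 0 -0.2")

```text
time_s: 15.07
tool_pos: [0.4218, 0.2441, 0.107]
tool_rot: [180.0, 0.1, -179.5]
force: [-0.2, 0.0, 0.4]
grip_width: 0.052
```

```bash
python3 - <<'E'
from h import *
st(); delta([.419,.240,.077]); rotd(180)
E
```

```text
t 15.07 pos [0.4218 0.2441 0.107 ] rot [ 1.7998e+02  1.1000e-01 -1.7948e+02] q [-39.4   4.6   6.5 114.8  -0.5  60.6  57.8] F [-0.19  0.04  0.37] M [ 0.059 -0.003 -0.04 ] w 0.052
tool delta mm [ 2.9 -4.  30. ]
rot frac [0.0006 0.0037 0.0181]
```

Call:
servo_tool(moves="0.002 -0.003 0.006 0 0 0.01 -0.2;0.001 -0.001 0.01 0 0 0 -0.2;0 0 0.01 0 0 0 -0.2;0 0 0 0 0 0 -0.2;0 0 0 0 0 0 -0.2")

```text
time_s: 15.48
tool_pos: [0.4206, 0.2422, 0.081]
tool_rot: [179.9, 0.3, -179.6]
force: [0.5, 0.3, 1.1]
grip_width: 0.0524
```

```bash
python3 - <<'E'
from h import *
st(); delta([.419,.240,.077]); rotd(180)
E
```

```text
t 15.48 pos [0.4206 0.2422 0.081 ] rot [ 179.86    0.28 -179.6 ] q [-39.3   6.    6.5 116.6  -0.8  57.1  58. ] F [0.5  0.29 1.09] M [ 0.025 -0.029 -0.039] w 0.0524
tool delta mm [ 1.6 -2.2  4. ]
rot frac [0.0048 0.0099 0.014 ]
```

Call:
servo_tool(moves="0.001 -0.002 0.004 0 0.005 0.01 -0.2;0 0 0 0 0 0 0.9;0 0 0 0 0 0 1;0 0 0 0 0 0 1;0 0 0 0 0 0 1;0 0 0 0 0 0 1;0 0 0 0 0 0 1;0 0 0 0 0 0 1;0 0 0 0 0 0 1;0 0 0 0 0 0 1", squeeze=15)

```text
time_s: 16.32
tool_pos: [0.4205, 0.2403, 0.0782]
tool_rot: [179.8, 0.3, -179.9]
force: [-0.9, -0.4, 0.3]
grip_width: 0.0124
```

```bash
python3 - <<'E'
from h import *
st()
E
```

```text
t 16.32 pos [0.4205 0.2403 0.0782] rot [ 179.79    0.25 -179.93] q [-39.2   6.1   6.6 116.9  -0.9  56.7  58. ] F [-0.86 -0.4   0.35] M [ 0.017 -0.01  -0.02 ] w 0.0124
```

Call:
servo_tool(moves="0 -0.0025 0 0 0 -0.105 1;-0.0001 -0.0025 0 0 0 -0.105 1;-0.0001 -0.0025 0 0 0 -0.105 1;-0.0001 -0.0025 0 0 0 -0.105 1;-0.0001 -0.0025 0 0 0 -0.105 1;-0.0001 -0.0025 0 0 0 -0.105 1;-0.0001 -0.0025 0 0 0 -0.105 1;-0.0001 -0.0025 0 0 0 -0.105 1")

```text
time_s: 16.98
tool_pos: [0.4247, 0.2226, 0.0781]
tool_rot: [179.7, 0.4, -154.8]
force: [-0.0, 0.5, -0.0]
grip_width: 0.0124
```

```bash
python3 - <<'E'
from h import *
o=st(); d=o['tool_pos'][:2]-[.467,.242]; print(np.hypot(*d),np.degrees(np.arctan2(d[1],d[0]))%360)
E
```

```text
t 16.98 pos [0.4247 0.2226 0.0781] rot [ 179.73    0.4  -154.85] q [-36.6   5.5   6.2 117.6  -1.   56.6  85.3] F [-0.03  0.5  -0.  ] M [ 0.043  0.124 -0.166] w 0.0124
0.04654483265255593 204.69347811093985
```

Call:
servo_tool(moves="-0.0001 -0.0025 0 0 0 -0.105 1;-0.0001 -0.0025 0 0 0 -0.105 1;-0.0001 -0.0025 0 0 0 -0.105 1;-0.0001 -0.0025 0 0 0 -0.105 1;-0.0001 -0.0025 0 0 0 -0.105 1;-0.0001 -0.0025 0 0 0 -0.1 1;-0.0001 -0.0025 0 0 0 -0.09 1;-0.0001 -0.0025 0 0 0 -0.09 1;-0.0001 -0.0025 0 0 0 -0.09 1")

```text
time_s: 17.73
tool_pos: [0.4382, 0.2052, 0.0781]
tool_rot: [179.7, 0.4, -128.1]
force: [-1.2, -0.1, 0.1]
grip_width: 0.0126
```

```bash
python3 - <<'E'
from h import *
o=st(); d=o['tool_pos'][:2]-[.467,.242]; print(np.hypot(*d),np.degrees(np.arctan2(d[1],d[0]))%360)
E
```

```text
t 17.73 pos [0.4382 0.2052 0.0781] rot [ 179.75    0.45 -128.06] q [-33.6   6.1   6.  116.9  -1.3  56.8 114.9] F [-1.22 -0.07  0.13] M [ 0.098  0.271 -0.083] w 0.0126
0.04668669133606806 231.95544185293213
```

Call:
servo_tool(moves="-0.0001 -0.0022 0 0 0 -0.09 1;-0.0001 -0.0022 0 0 0 -0.08 1")

```text
time_s: 17.9
tool_pos: [0.4416, 0.2028, 0.0781]
tool_rot: [179.7, 0.5, -123.0]
force: [-1.7, 0.5, 0.2]
grip_width: 0.0126
```

```bash
python3 - <<'E'
from h import *
o=st(); d=o['tool_pos'][:2]-[.467,.242]; print(np.hypot(*d),np.degrees(np.arctan2(d[1],d[0]))%360)
E
```

```text
t 17.9 pos [0.4416 0.2028 0.0781] rot [ 179.73    0.45 -122.96] q [-33.1   6.4   5.9 116.6  -1.3  56.8 120.6] F [-1.72  0.51  0.21] M [ 0.052  0.267 -0.14 ] w 0.0126
0.04667566259590681 237.04318104083495
```

Call:
servo_tool(moves="-0.0001 -0.002 0 0 0 -0.04 1;-0.0001 -0.002 0 0 0 -0.04 1")

```text
time_s: 18.07
tool_pos: [0.4437, 0.2015, 0.078]
tool_rot: [179.6, 0.4, -120.5]
force: [-5.8, 2.4, 3.5]
grip_width: 0.0126
```

```bash
python3 - <<'E'
from h import *
o=st(); d=o['tool_pos'][:2]-[.467,.242]; print(np.hypot(*d),np.degrees(np.arctan2(d[1],d[0]))%360)
E
```

```text
t 18.07 pos [0.4437 0.2015 0.078 ] rot [ 179.56    0.41 -120.5 ] q [-32.7   6.6   5.9 116.3  -1.5  57.  123.5] F [-5.76  2.43  3.52] M [ 0.542  1.28  -0.046] w 0.0126
0.046721516164186135 240.0904299576482
```

Force has risen to ~6 N at 240°: end contact beginning. One or two more.

Call:
servo_tool(moves="0 -0.002 0 0 0 0 1;0 -0.002 0 0 0 0 1")

```text
time_s: 18.23
tool_pos: [0.4437, 0.2016, 0.078]
tool_rot: [179.2, 0.3, -120.4]
force: [-5.6, 1.8, 4.1]
grip_width: 0.0126
```

```bash
python3 - <<'E'
from h import *
o=st(); d=o['tool_pos'][:2]-[.467,.242]; print(np.hypot(*d),np.degrees(np.arctan2(d[1],d[0]))%360)
E
```

```text
t 18.23 pos [0.4437 0.2016 0.078 ] rot [ 179.17    0.3  -120.41] q [-32.5   6.9   5.9 116.   -1.9  57.3 124. ] F [-5.64  1.85  4.09] M [ 0.372  1.026 -0.093] w 0.0126
0.04667156654174333 240.0742126467865
```

Call:
servo_tool(moves="0 0 0 0 0 0 0.1;0 0 0 0 0 0 0.1;0 0 0 0 0 0 0.1;0 0 0 0 0 0 0.1;0 0 0 0 0 0 0.1;0 0 0 0 0 0 0.1")

```text
time_s: 18.73
tool_pos: [0.4445, 0.2016, 0.0782]
tool_rot: [179.3, 0.4, -120.4]
force: [0.4, -0.2, 1.0]
grip_width: 0.0375
```

```bash
python3 - <<'E'
from h import *
st()
E
```

```text
t 18.73 pos [0.4445 0.2016 0.0782] rot [ 179.26    0.36 -120.43] q [-32.5   6.9   5.9 116.   -1.8  57.3 123.9] F [ 0.43 -0.15  0.98] M [0.034 0.022 0.037] w 0.0375
```

Call:
servo_tool(moves="0 0 -0.012 0 0 0 0.1;0 0 -0.02 0 0 0 0.1;0 0 -0.03 0 0 0 0.1;0 0 -0.04 0 0 0 0.1;0 0 -0.04 0 0 0 0.1;0 0 0 0 0 0 0.1;0 0 0 0 0 0 0.1")

```text
time_s: 19.32
tool_pos: [0.4445, 0.198, 0.2242]
tool_rot: [179.2, 0.1, -120.5]
force: [-0.4, -0.1, -1.0]
grip_width: 0.039
```

```bash
python3 - <<'E'
from h import *
st(); snap('wrist','wrist12'); snap('top','top12'); snap('side','side12')
c=np.load('pics/top12.npz'); i=c['img'][180:340,190:440,::-1]; cv2.imwrite('pics/top12c.png',cv2.resize(i,None,fx=3.2,fy=3.2,interpolation=cv2.INTER_CUBIC))
E
```

```text
t 19.32 pos [0.4445 0.198  0.2242] rot [ 1.7916e+02  7.0000e-02 -1.2051e+02] q [-32.7  -1.    6.1 106.3  -0.7  75.1 123. ] F [-0.37 -0.12 -0.97] M [ 0.038  0.032 -0.071] w 0.039
```

View pics/wrist12.png

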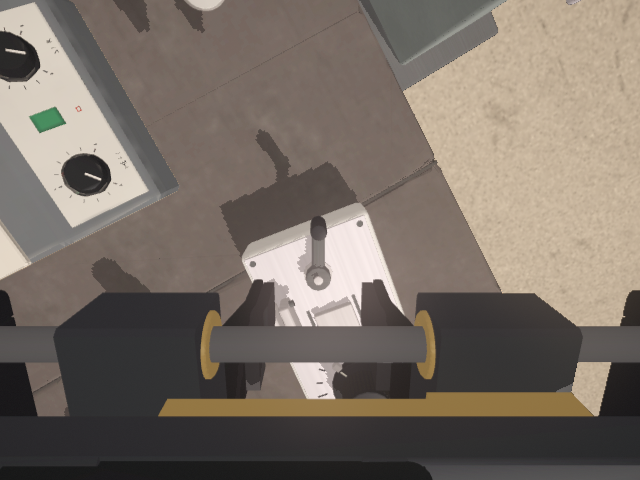

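View pics/top12c.png

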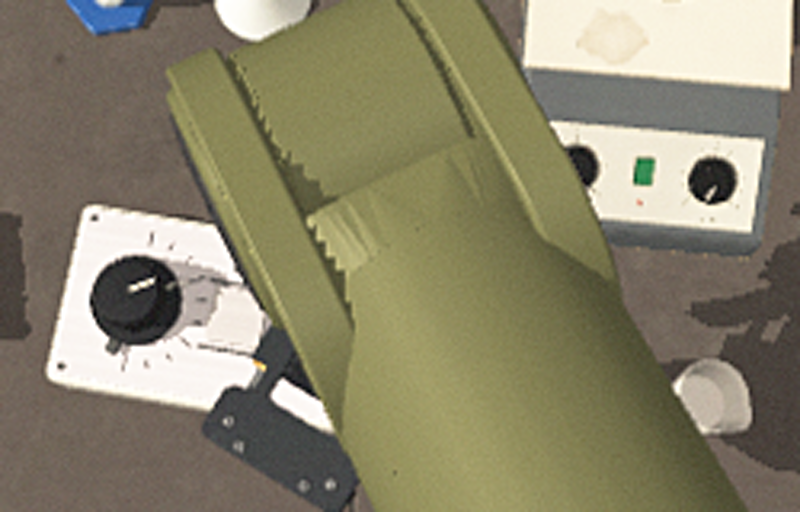

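```bash
python3 - <<'E'
from h import *
P,c=wpts('wrist12'); z=P[...,2]
m=(z>.083)&(z<.095)&(abs(P[...,0]-.443)<.03)&(abs(P[...,1]-.2)<.03); print(m.sum()); post=np.array(cv2.minEnclosingCircle(P[m][:,:2].astype(np.float32))[0])
piv=P[280,318]; print(post,piv); d=post-piv[:2]; a=np.degrees(np.arctan2(d[1],d[0]))%360; print(a,np.hypot(*d),'rad',np.radians(a-170.75))
P,c=wpts('top12'); P0,_=wpts('top0')
# platen region, in top crop (215..260, 300..340)/3.2
for Q in (P,P0): print(np.median(Q[277:286,258:268,2]),np.median(Q[297:303,218:240,2]))
E
```

```text
228
[0.4433085  0.20052314] [0.46710484 0.24151248 0.06740991]
239.86272280254644 0.04739611773868723 rad 1.2062445679225984
0.057023351873422445 0.0499892530573075
0.053986357399787244 0.04954480451059823
```

Call:
servo_tool(moves="0 0 -0.03 0 0 0.2 0;0 0 -0.03 0 0 0.2 0;0 0 -0.03 0 0 0.2 0;0 -0.03 0 0 0 0.2 0;0 -0.03 0 0 0 0.2 0;0 -0.03 0 0 0 0.2 0;0 -0.03 0 0 0 0 0;0 -0.03 0 0 0 0 0;0 0 0 0 0 0 0")

```text
time_s: 20.22
tool_pos: [0.5184, 0.0651, 0.2979]
tool_rot: [179.4, -2.2, -156.1]
force: [0.3, -0.0, 0.0]
grip_width: 0.0435
```

```bash
python3 - <<'E'
from h import *
st(); snap('top','top13'); snap('side','side13')
E
```

```text
t 20.22 pos [0.5184 0.0651 0.2979] rot [ 179.39   -2.18 -156.13] q [-24.1   2.9  14.7  94.1  -0.8  85.4 104.5] F [ 0.28 -0.02  0.03] M [-0.048 -0.023 -0.017] w 0.0435
```

View pics/top13.png

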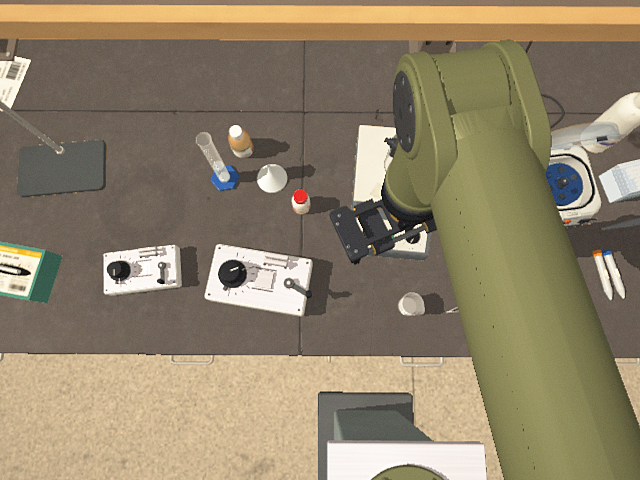

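View pics/side13.png

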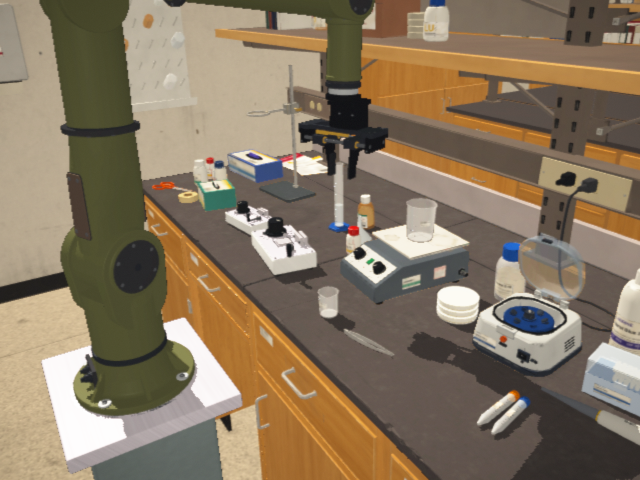

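Call:
servo_tool(moves="0 0 0 0 0 0 0;0 0 0 0 0 0 0;0 0 0 0 0 0 0")

```text
time_s: 20.57
tool_pos: [0.5149, 0.0745, 0.2952]
tool_rot: [179.0, -2.4, -155.5]
force: [-0.5, -0.1, -0.1]
grip_width: 0.0434
```

```bash
python3 - <<'E'
from h import *
st(); print(env.sign_off())
E
```

```text
t 20.57 pos [0.5149 0.0745 0.2952] rot [ 179.02   -2.43 -155.48] q [-24.4   2.9  14.1  94.3  -1.1  85.4 104.3] F [-0.48 -0.06 -0.08] M [ 0.043 -0.007 -0.001] w 0.0434
the job is handed in; nothing more can be done
None
```

The slicer is set for a 6 mm slice, the clamp lever is closed, and I handed the job in at 20.6 s.

- **Zero stop:** I wound the dial back from click 3. Torque rose to about 0.3 N m including the detent, which I estimate as about 6 N on the stop, well below the strain limit of 18 N. Torque readings scattered by roughly 0.06 N m.
- **Six clicks:** I then turned the dial forward until it was 120 degrees past click zero, let go and lifted clear. The index line and tab sit at tick 6.
- **Platen height:** The platen rose 3.0 to 3.1 mm from its starting height at click 3, which matches three clicks net. Its height above the deck read 5.9 mm in the wrist view and about 7.0 mm in the top view, against 6.5 mm expected, which is within the 2 mm calibration error.
- **Lever:** I swung it until it stopped moving and the force reached about 6 N. After release it measured 1.206 rad against 1.2 rad for closed.
- **Bottle, beaker and forceps:** The bottle and beaker sit at the same pixels as at the start in the last top view, and the forceps look unmoved in the side view. The arm hid most of the forceps from the top camera.

The gripper ended clear of everything, and none of my checks failed.

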